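Make up two sowing kits at the tray seeder

ROBOT

A 6-joint arm with a two-finger parallel gripper is mounted at the origin on the work surface. World frame = base frame: x ahead of the robot, y to its left, z up, the work surface at z = 0. Lengths are in mm, angles in rad, forces in N, time in s.
With the tool pointing down it reaches from about 275 to 750 mm from the base axis. Payload 10.2 kg.
Tool frame: the origin (TCP) lies at the very end of the fingers, on their centre line; the grasp point (between the pads) lies 19 mm behind it; z points along the fingers, y is the line along which they close (so a half turn about z gives the same grasp; the last joint's range is limited). The gripper opens to 85 mm and grips with 20 to 120 N. Pads are 22 mm wide; open, the fingers measure 114 mm over their backs; the gripper's body (76 mm by 85 mm) begins 54 mm behind the grasp point. The pads swing forward as they close: fully open they stand 13 mm farther back than shut.
Start: joints at [1.072, 0.313, 1.498, -0, 1.331, -0.223], TCP at [142.979, 505.161, 231.294] pointing down, gripper open.
Joint ranges: [-2.94, 2.94], [-0.97, 2.17], [0.19, 2.56], [-1.23, 4.37], [0.02, 3.11], [-2.88, 2.88]. Speed limits (rad/s): [2.39, 2.39, 3.01, 3.14, 3.14, 3.14].

INTERFACE

Orientations are given as a unit quaternion [w, x, y, z].
In Python, from rig import ctrl gives the robot as it stands.
- The arm moves only by the shell command python3 -m inch 'ROWS' [OPENING] [FORCE]. ROWS is text: rows parted by semicolons, each of 6 numbers parted by spaces: the shift along the tool's x, y, z in mm, then the turn, a rotation vector about the tool's x, y, z in units of 6 degrees (1.0 is 6 degrees). A call has exactly 10 rows; each row shifts and turns the commanded pose from where the row before left it, along the tool's axes as they then stand; what a row does not reach is not made up. A row lasts 1/12 s, in which the tool goes at most 41.7 mm and 7.16 degrees, less where a joint would pass 70% of its speed; a pose out of reach is approached as far as the arm can. A call with a gripper value outside its range is refused whole. OPENING is the opening, from 0 (shut) to 1 (fully open), set as the call begins (- or left out, the last holds). The fingers move at their own pace and stop on an object; FORCE is the grip in N (left out, the last holds). Time passes only in rows, so rows that do not move let the fingers close, or fill a call up. It gives the time, the measured TCP pose, the force, the opening and the grip force at its end, in the units of the state.
- ctrl.sense(): the state, without advancing time (a new reading comes with each control period).
- ctrl.capture(name): name is "side" or "top"; returns a dict with "image" (420x560x3 uint8, red, green, blue), "intrinsics" (3x3 intrinsics, pixels), "rvec" (rotation vector, rad) and "tvec" (3), from world to camera coordinates, as OpenCV has them. Camera axes: x right, y down, z forward; pixel columns grow to the right and rows downward; lengths in mm; the calibration is good to about 2 mm. A picture is of the moment at which its call begins. There is no depth.
- ctrl.finish_job(): hands the job in; it is judged then, once.
The state is a dict: "time_s": time; "joints": joint angles; "dq": joint speeds; "tau": joint torques, N m; "eef_pos": TCP position; "ee_rot": TCP orientation; "force": force on the tool from outside, world axes, zero at the start; "wrist_torque": the same for the moment, N m; "grip_width": opening from 0.0 (shut) to 1.0 (fully open); "grip_force": force on a finger pad.
Only numpy, scipy, OpenCV 4.12 (cv2) and the standard library are available. Lean on these libraries where they do the work, as an engineer would, in place of code of your own. Each camera call takes 0.05 s, during which the arm holds its last target. There are 200 camera calls.

TASK

Make up the two sowing kits from the stock on the black rubber mat: the teal crate gets the green-lidded seed tin and the dibber, the orange crate gets the red-lidded tin, the yellow-lidded tin and the scoop. In its crate, each tin stands upright on the floor of a square bay, one tin to a bay, and the tool lies flat in the long bay. Set things down rather than dropping them, never tip a tin over, and leave the blue-lidded tin, the sprayer and the bowl where they are.

Things in the scene. Friction and masses are not known exactly. Their poses are not given: they have to be found in the camera images.
- crate_teal: teal fixed kit crate, 176 (x) x 212 (y) x 42 mm high; origin: centre of underside, z up. Walls 4 mm, floor top at z=4 mm. 4 mm partitions, 32 mm high (one along x at y=-18 mm, one along y at x=0 from it to the -y wall), make two square bays 82 x 82 mm, centres x=+43 and x=-43, y=-61 mm, and one long bay 168 (x) x 118 (y) mm, centre x=0, y=+43 mm.
- crate_orange: orange fixed kit crate, 176 (x) x 212 (y) x 42 mm high; origin: centre of underside, z up. Walls 4 mm, floor top at z=4 mm. 4 mm partitions, 32 mm high (one along x at y=-18 mm, one along y at x=0 from it to the -y wall), make two square bays 82 x 82 mm, centres x=+43 and x=-43, y=-61 mm, and one long bay 168 (x) x 118 (y) mm, centre x=0, y=+43 mm.
- tin_green: seed tin with green lid and green stripe round its paper label: upright closed metal cylinder, diameter 54 mm, 80 mm high, about 0.16 kg; origin at the centre of its underside, z up along its axis. Stands on the 4 mm black rubber stock mat at the start, in two rows of two along y; the tins' centres are about 95 mm apart along y, 100 mm along x.
- tin_red: seed tin with red lid and red stripe round its paper label: upright closed metal cylinder, diameter 54 mm, 80 mm high, about 0.16 kg; origin at the centre of its underside, z up along its axis. Stands on the 4 mm black rubber stock mat at the start, in two rows of two along y; the tins' centres are about 95 mm apart along y, 100 mm along x.
- tin_yellow: seed tin with yellow lid and yellow stripe round its paper label: upright closed metal cylinder, diameter 54 mm, 80 mm high, about 0.16 kg; origin at the centre of its underside, z up along its axis. Stands on the 4 mm black rubber stock mat at the start, in two rows of two along y; the tins' centres are about 95 mm apart along y, 100 mm along x.
- dibber: planting dibber lying flat, 145 mm long along its x, 0.09 kg: flat-sided brown wooden handle 24 wide x 26 mm high from x=-72 to +11 mm, then a brass ferrule (21 mm) and tapered steel point to x=+72 mm, axis 13 mm above the underside. Origin: underside, mid length, z up. Hold the handle at x=-20 mm, across y. Starts on the 4 mm stock mat.
- scoop: seed scoop lying flat, 145 mm long along its x, 0.08 kg: white flat-sided grip 22 wide x 25 mm high from x=-72 to +4 mm, then an aluminium trough 40 wide x 26 mm high, open in front, to x=+72 mm. Origin: underside, mid length, z up. Hold the grip at x=-20 mm, across y. Starts on the 4 mm stock mat.
- tin_blue: seed tin with blue lid and blue stripe round its paper label: upright closed metal cylinder, diameter 54 mm, 80 mm high, about 0.16 kg; origin at the centre of its underside, z up along its axis. Stands among the other tins on the stock mat; it belongs to neither kit.
- sprayer: white hand sprayer with grey head and red trigger, 76 mm diameter, 184 mm tall, standing beyond the mat and crates; origin at the centre of its underside. A bystander.
- bowl: small red plastic bowl, 110 mm across, 45 mm high, standing beyond the mat and crates; origin at the centre of its underside. A bystander.

How it is judged (in metres and radians):
At the end, for the whole second after the job is handed in: Green tin in a square bay and dibber in the long bay of the teal crate; red and yellow tins in the square bays and scoop in the long bay of the orange crate; each on the crate floor (within 4 mm), upright or flat within 0.1 rad, at rest; tools within 30 mm of mid-bay lengthwise, either way round (x of tin_green in the frame of crate_teal between -0.064 and 0.064 m and y of tin_green in the frame of crate_teal between -0.082 and -0.04 m and z of tin_green in the frame of crate_teal between 0 and 0.008 m and angle between each of tin_green, dibber, tin_red, tin_yellow, scoop's own z axis and vertical below 0.1 rad and linear speed of each of tin_green, dibber, tin_red, tin_yellow, scoop below 0.02 m/s and angular speed of each of tin_green, dibber, tin_red, tin_yellow, scoop below 0.2 rad/s and x of dibber in the frame of crate_teal between -0.03 and 0.03 m and y of dibber in the frame of crate_teal between -0.01 and 0.096 m and z of dibber in the frame of crate_teal between 0 and 0.008 m and x of tin_red in the frame of crate_orange between -0.064 and 0.064 m and y of tin_red in the frame of crate_orange between -0.082 and -0.04 m and z of tin_red in the frame of crate_orange between 0 and 0.008 m and x of tin_yellow in the frame of crate_orange between -0.064 and 0.064 m and y of tin_yellow in the frame of crate_orange between -0.082 and -0.04 m and z of tin_yellow in the frame of crate_orange between 0 and 0.008 m and x of scoop in the frame of crate_orange between -0.03 and 0.03 m and y of scoop in the frame of crate_orange between -0.01 and 0.096 m and z of scoop in the frame of crate_orange between 0 and 0.008 m); the robot touches nothing.
It fails at once if a seed tin is tipped over (more than about 40 degrees from upright) (angle between any of tin_green, tin_red, tin_yellow, tin_blue's own z axis and vertical above 0.7 rad).
It fails at once if the blue-lidded tin, the sprayer or the bowl is pushed more than 30 mm from its place (distance of any of tin_blue, sprayer, bowl from where it was at the start of the episode above 0.03 m).
It fails at once if one of the five things is dropped (falls free of the fingers faster than 0.6 m/s, about 20 mm of fall) ((contact force between the fingers and tin_green below 0.01 N and linear speed of tin_green above 0.6 m/s) or (contact force between the fingers and tin_red below 0.01 N and linear speed of tin_red above 0.6 m/s) or (contact force between the fingers and tin_yellow below 0.01 N and linear speed of tin_yellow above 0.6 m/s) or (contact force between the fingers and dibber below 0.01 N and linear speed of dibber above 0.6 m/s) or (contact force between the fingers and scoop below 0.01 N and linear speed of scoop above 0.6 m/s)).
It also fails if it takes over 114 s, if anything falls off the work surface, if the arm or the gripper's body presses on something with over 40 N, if the wrist force passes 120 N, or if a joint passes its speed limit or range.

## Working session

There is one attempt and no reset: what is moved stays moved. The work goes in short steps, Python scripts to look and compute and a shell command to move; the robot and the scene stay as the last step left them, time stands still between calls to the robot, and variables do not carry over. Pictures are saved under pics/ and viewed, at most 14 in all, crops included, and the job is handed in when it is done.

```bash
ls; mkdir -p pics; python3 - <<'E'
from rig import ctrl
import cv2
print(ctrl.sense())
for n in("top","side"):
    c=ctrl.capture(n); cv2.imwrite(f"pics/{n}0.png",c["image"][:,:,::-1]); print(n,c["intrinsics"],c["rvec"],c["tvec"])
E
```

```text
pics
{'time_s': 0.0, 'joints': array([ 1.07160144e+00,  3.13436301e-01,  1.49841773e+00,  1.89660719e-06,
        1.33096377e+00, -2.23398691e-01]), 'dq': array([-1.41005595e-03, -2.76824304e-03, -1.21724601e-03, -1.63762622e-05,
       -9.32366761e-04,  2.80934455e-04]), 'tau': array([-1.42454319e-03, -4.12261641e+01, -2.59737897e+01, -2.20881307e-04,
        4.14822440e-03,  1.46281604e-05]), 'eef_pos': array([142.85670023, 504.93965665, 230.7493596 ]), 'ee_rot': array([-2.17398759e-04,  1.37461667e-01,  9.90506898e-01, -5.72699873e-04]), 'force': array([ 0.18366418, -0.04121399,  0.23293356]), 'wrist_torque': array([0.02721297, 0.05032057, 0.01777011]), 'grip_force': 0.0, 'grip_width': 0.9994621102934801}
top [[517.60663984   0.         286.58511916]
 [  0.         517.60663984 202.24114101]
 [  0.           0.           1.        ]] [ 2.15717962 -2.20134124  0.06417556] [  25.34912416  598.03405346 1034.8906628 ]
side [[518.62595341   0.         276.36807612]
 [  0.         518.62595341 213.02342402]
 [  0.           0.           1.        ]] [ 0.43397323 -2.80541789  1.03340195] [ 579.25107936  159.55913691 1189.49877031]
```

View pics/top0.png

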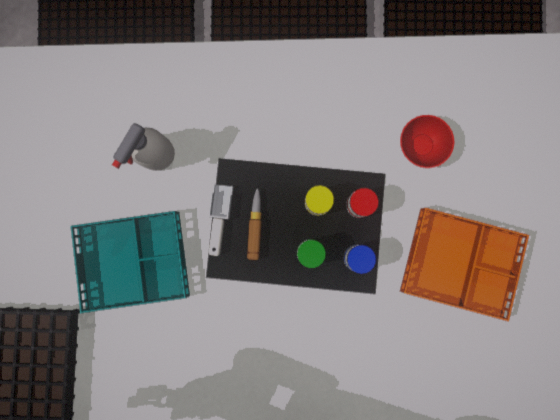

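View pics/side0.png

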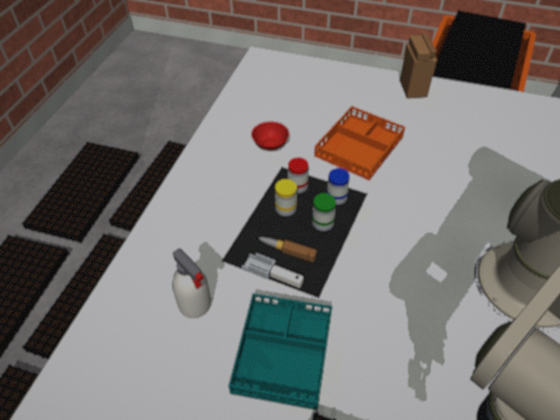

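The top view shows the teal crate at about (130,260), the orange crate at (465,263), the scoop at (220,220), the dibber at (255,225), and lids Y(319,200), R(363,202), G(311,254), B(360,259). The square bays of both crates are on the right (-y). The side view agrees.

```bash
cat > h.py <<'E'
import numpy as np, cv2
from rig import ctrl
def plane(c,uv,z):
    R=cv2.Rodrigues(np.array(c["rvec"]))[0]; t=np.array(c["tvec"]).ravel()
    uv=np.atleast_2d(np.float64(uv)); K=np.array(c["intrinsics"])
    d=np.c_[uv,np.ones(len(uv))]@np.linalg.inv(K).T@R; C=-R.T@t
    return C+d*((z-C[2])/d[:,2])[:,None]
def blob(m,roi):
    q=np.zeros_like(m); x0,y0,x1,y1=roi; q[y0:y1,x0:x1]=m[y0:y1,x0:x1]
    cs,_=cv2.findContours(q,cv2.RETR_EXTERNAL,cv2.CHAIN_APPROX_NONE)
    return max(cs,key=cv2.contourArea)
def rng(hsv,a,b): return cv2.inRange(hsv,np.array(a),np.array(b))
E
python3 - <<'E'
from h import *
c=ctrl.capture("top"); im=c["image"]; hsv=cv2.cvtColor(im,cv2.COLOR_RGB2HSV)
R=cv2.Rodrigues(np.array(c["rvec"]))[0]; print("cam",-R.T@np.array(c["tvec"]).ravel())
for n,uv in dict(Y=(319,200),R=(363,202),G=(311,254),B=(360,259)).items():
    u,v=uv; m=rng(hsv,(0,130,60),(179,255,255)); k=blob(m,(u-20,v-20,u+20,v+20))
    p=plane(c,k[:,0,:],84); (x,y),r=cv2.minEnclosingCircle(np.float32(p[:,:2])); print(n,x,y,2*r)
mk=rng(hsv,(0,70,40),(179,255,255))
def rect(n,k,z):
    p=np.float32(plane(c,k[:,0,:],z)[:,:2]); r=cv2.minAreaRect(p); print(n,np.round(r[0],1),np.round(r[1],1),round(r[2],2)); print(np.round(cv2.boxPoints(r),0).tolist())
rect("teal",blob(rng(hsv,(80,100,30),(100,255,255)),(60,195,200,325)),42)
rect("orange",blob(rng(hsv,(5,150,60),(22,255,255)),(395,195,540,330)),42)
mat=rng(hsv,(0,0,70),(179,255,255))
mat=cv2.morphologyEx(mat,cv2.MORPH_OPEN,np.ones((2,2)))
rect("dib",blob(mat,(238,180,275,270)),17+4-4)
rect("scoop",blob(mat,(208,178,238,268)),17)
b=cv2.resize(im[170:280,200:280],None,fx=6,fy=5,interpolation=cv2.INTER_CUBIC); cv2.imwrite("pics/tools.png",b[:,:,::-1])
E
```

```text
cam [ 523.33298863    1.14737303 1074.89871974]
Y 598.0023193359375 -49.76256561279297 57.81795883178711
R 592.327392578125 -135.90235900878906 55.239139556884766
G 495.3670654296875 -32.06669235229492 54.13758850097656
B 483.0 -127.25861358642578 54.836116790771484
teal [486.  328.8] [173.5 217.9] 6.96
[[387.0, 426.0], [413.0, 210.0], [585.0, 231.0], [559.0, 447.0]]
orange [ 469.7 -335.9] [218.1 173.6] 73.8
[[356.0, -416.0], [523.0, -465.0], [583.0, -255.0], [417.0, -207.0]]
dib [553.6  77.8] [ 23.7 143.7] 85.24
[[481.0, 72.0], [624.0, 60.0], [626.0, 84.0], [483.0, 96.0]]
scoop [560.8 149.2] [ 51.5 182.2] 89.48
[[469.0, 124.0], [652.0, 123.0], [652.0, 174.0], [470.0, 176.0]]
```

View pics/tools.png

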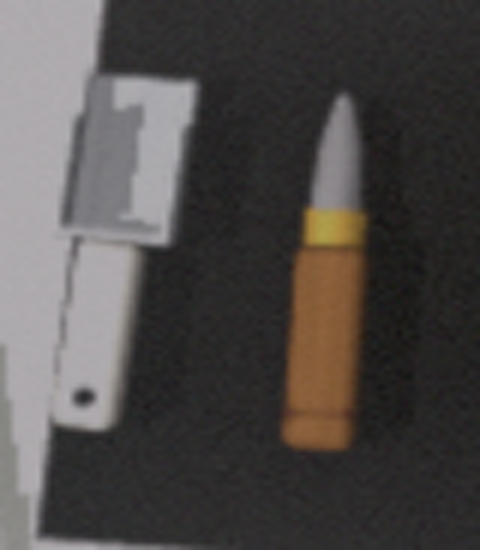

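Scoop crop: trough tip at (147,78), grip end at (85,427). Dibber: point at (345,93), handle end at (317,450). Both handles point to the robot. Next I refine these and the tins by hue.

```bash
python3 - <<'E'
from h import *
c=ctrl.capture("top"); s=ctrl.capture("side")
H={"Y":((22,120,90),(35,255,255)),"R":((170,120,60),(179,255,255)),"R2":((0,150,60),(6,255,255)),"G":((45,100,40),(75,255,255)),"B":((105,120,50),(130,255,255))}
T=dict(Y=(319,200),R=(363,202),G=(311,254),B=(360,259)); S=dict(Y=(286,188),R=(298,166),G=(324,202),B=(339,178))
for n in T:
  for cam,D,w in((c,T,20),(s,S,14)):
    h=cv2.cvtColor(cam["image"],cv2.COLOR_RGB2HSV); m=rng(h,*H[n])
    if n=="R": m|=rng(h,*H["R2"])
    u,v=D[n]; k=blob(m,(u-w,v-w,u+w,v+w)); 
    (a,b),ax,an=cv2.minAreaRect(k); e=cv2.fitEllipse(k)
    print(n,np.round(plane(cam,e[0],84)[0,:2],1),np.round(e[1],1),cv2.contourArea(k))
f=lambda x,y:(200+(x+.5)/6-.5,170+(y+.5)/5-.5)
for n,a,za,b,zb in(("dib",(345,93),17,(317,450),26),("scoop",(147,78),30,(85,427),29)):
    A=plane(c,f(*a),za)[0];B=plane(c,f(*b),zb)[0]; d=(A-B)[:2]; L=np.hypot(*d); u=d/L
    print(n,"A",A[:2],"B",B[:2],"len",L,"yaw",np.degrees(np.arctan2(u[1],u[0])),"grip",B[:2]+u*52.5)
E
```

```text
Y [598.6 -50.5] [27.3 28.2] 601.5
Y [598.8 -44.9] [18.  21.6] 304.0
R [ 592.3 -136. ] [27.4 28. ] 600.5
R [ 591.1 -128.2] [15.3 18.7] 222.0
G [495.3 -32.5] [27.6 28.5] 616.5
G [496.7 -28. ] [18.6 22.3] 322.5
B [ 482.9 -127.6] [27.6 28.2] 610.0
B [ 482.3 -120.1] [16.5 19.6] 251.5
dib A [628.90897183  73.31054905] B [483.53044733  84.39864869] len 145.80075904331622 yaw -4.36153623761377 grip [535.87840894  80.406041  ]
scoop A [635.14779056 139.41959544] B [494.36790724 161.99128884] len 142.57789762351783 yaw -9.108892047403154 grip [546.20584284 153.67994519]
```

```bash
cat > go.py <<'E'
import sys
from h import *
from scipy.spatial.transform import Rotation as Ro
x,y,z,psi=map(float,sys.argv[1:5]); s=ctrl.sense(); w,a,b,d=s["ee_rot"]
R=Ro.from_quat([a,b,d,w]); ya=R.as_matrix()[:,1]; cur=np.degrees(np.arctan2(-ya[0],ya[1]))
p=np.radians(psi); T=np.array([[-np.cos(p),-np.sin(p),0],[-np.sin(p),np.cos(p),0],[0,0,-1]])
# remaining shift in target tool axes, turn as rotvec in 6 deg units (do the turn first)
print("t",round(s["time_s"],1),"pos",np.round(s["eef_pos"],1),"psi",round(cur,1),"w",round(s["grip_width"],3),"gf",round(s["grip_force"],1),"F",np.round(s["force"],1))
print("turn",np.round((R.inv()*Ro.from_matrix(T)).as_rotvec(degrees=True)/6,2),"shift",np.round(T.T@(np.array([x,y,z])-s["eef_pos"]),1))
E
python3 go.py 536 80.4 100 -4.4
```

```text
t 0.2 pos [142.9 505.1 231. ] psi -15.8 w 1.004 gf 0.0 F [ 0.5 -0.9 -0.3]
turn [-0.01 -0.   -1.9 ] shift [-424.5 -393.2  131. ]
```

```bash
python3 -m inch '0 0 0 0 0 -0.95; 0 0 0 0 0 -0.95; -23.6 -21.8 0 0 0 0; -23.6 -21.8 0 0 0 0; -23.6 -21.8 0 0 0 0; -23.6 -21.8 0 0 0 0; -23.6 -21.8 0 0 0 0; -23.6 -21.8 0 0 0 0; -23.6 -21.8 0 0 0 0; -23.6 -21.8 0 0 0 0' 0.7 40
python3 -m inch '-23.6 -21.8 10 0 0 0; -23.6 -21.8 10 0 0 0; -23.6 -21.8 15 0 0 0; -23.6 -21.8 15 0 0 0; -23.6 -21.8 15 0 0 0; -23.6 -21.8 15 0 0 0; -23.6 -21.8 15 0 0 0; -23.6 -21.8 15 0 0 0; -23.6 -21.8 15 0 0 0; -23.6 -21.8 6 0 0 0'
python3 go.py 536 80.4 9 -4.4
python3 - <<'E'
from h import *
cv2.imwrite("pics/a1.png",np.vstack([ctrl.capture("top")["image"][130:300,180:400]*1,ctrl.capture("side")["image"][130:300,180:400]]).repeat(1,0)[:,:,::-1])
E
```

```text
time_s: 1.08
eef_pos: [318.6, 315.5, 231.3]
ee_rot: [0.0, 0.038, 0.999, 0.0]
force: [1.0, 0.7, -0.2]
grip_width: 0.699
grip_force: 0.0
time_s: 1.92
eef_pos: [536.4, 79.9, 98.2]
ee_rot: [-0.002, 0.039, 0.999, 0.0]
force: [-0.5, 0.7, -0.1]
grip_width: 0.701
grip_force: 0.0
t 1.9 pos [536.4  79.9  98.2] psi -4.4 w 0.701 gf 0.0 F [-0.5  0.7 -0.1]
turn [ 0.   -0.03 -0.  ] shift [ 0.4  0.4 89.2]
```

View pics/a1.png

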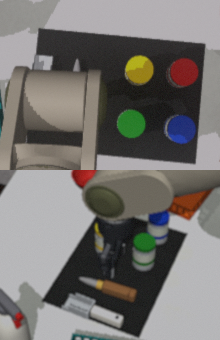

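The arm hides the dibber from above. The side view shows the fingers in line with the handle, so I descend and grip.

```bash
python3 -m inch '0 0 15 0 0 0; 0 0 15 0 0 0; 0 0 15 0 0 0; 0 0 15 0 0 0; 0 0 12 0 0 0; 0 0 8 0 0 0; 0 0 6 0 0 0; 0 0 3 0 0 0; 0 0 0 0 0 0; 0 0 0 0 0 0'
python3 -m inch '0 0 0 0 0 0; 0 0 0 0 0 0; 0 0 0 0 0 0; 0 0 0 0 0 0; 0 0 0 0 0 0; 0 0 0 0 0 0; 0 0 0 0 0 0; 0 0 0 0 0 0; 0 0 -5 0 0 0; 0 0 -10 0 0 0' 0 50
python3 go.py 460.6 372.1 130 6.9
```

```text
time_s: 2.85
eef_pos: [536.7, 81.4, 11.8]
ee_rot: [0.0, 0.038, 0.999, -0.0]
force: [-0.4, -0.2, 0.2]
grip_width: 0.698
grip_force: 0.0
time_s: 3.68
eef_pos: [535.6, 81.3, 25.8]
ee_rot: [-0.001, 0.038, 0.999, 0.0]
force: [-0.8, -0.0, -1.0]
grip_width: 0.266
grip_force: 49.0
t 3.7 pos [535.6  81.3  25.8] psi -4.4 w 0.266 gf 49.0 F [-0.8 -0.  -1. ]
turn [ 0.   -0.02 -1.88] shift [  39.5  297.7 -104.2]
```

```bash
python3 -m inch '0 0 -25 0 0 0; 0 0 -30 0 0 -0.94; 0 0 -30 0 0 -0.94; 0 0 -19 0 0 0; 2 20 0 0 0 0; 3 24 0 0 0 0; 3 24 0 0 0 0; 3 24 0 0 0 0; 3 24 0 0 0 0; 3 24 0 0 0 0'
python3 -m inch '3 24 0 0 0 0; 3 24 0 0 0 0; 3 24 0 0 0 0; 3 24 0 0 0 0; 4 24 0 0 0 0; 3.5 20 0 0 0 0; 3 17.7 0 0 0 0; 0 0 0 0 0 0; 0 0 0 0 0 0; 0 0 0 0 0 0'
python3 go.py 460.6 372.1 12 6.9
python3 - <<'E'
from h import *
cv2.imwrite("pics/a2.png",np.hstack([ctrl.capture("top")["image"][150:350,40:340],ctrl.capture("side")["image"][200:400,180:420]])[:,:,::-1])
E
```

```text
time_s: 4.52
eef_pos: [502.2, 219.3, 131.0]
ee_rot: [0.0, -0.06, 0.998, 0.0]
force: [-0.0, -1.3, -1.6]
grip_width: 0.27
grip_force: 49.2
time_s: 5.35
eef_pos: [461.7, 371.5, 130.6]
ee_rot: [0.0, -0.06, 0.998, -0.0]
force: [-0.6, -0.5, -0.5]
grip_width: 0.272
grip_force: 49.2
t 5.3 pos [461.7 371.5 130.6] psi 6.9 w 0.272 gf 49.2 F [-0.6 -0.5 -0.5]
turn [-0.    0.   -0.01] shift [  1.    0.7 118.6]
```

View pics/a2.png

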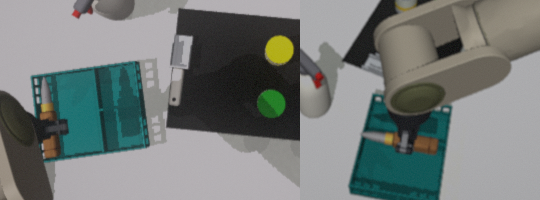

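The dibber is held level and square to the long bay. It looks close to the left wall in the top view, but that is height parallax. I lower it and let go.

```bash
python3 -m inch '0 0 20 0 0 0; 0 0 20 0 0 0; 0 0 20 0 0 0; 0 0 20 0 0 0; 0 0 15 0 0 0; 0 0 10 0 0 0; 0 0 7 0 0 0; 0 0 4 0 0 0; 0 0 2 0 0 0; 0 0 0 0 0 0'
python3 go.py 460.6 372.1 12 6.9
```

```text
time_s: 6.28
eef_pos: [461.8, 372.1, 12.6]
ee_rot: [0.0, -0.06, 0.998, 0.0]
force: [0.2, -0.1, -0.9]
grip_width: 0.269
grip_force: 49.2
t 6.3 pos [461.8 372.1  12.6] psi 6.9 w 0.269 gf 49.2 F [ 0.2 -0.1 -0.9]
turn [ 0.  0. -0.] shift [1.2 0.1 0.6]
```

```bash
python3 -m inch '0 0 1 0 0 0; 0 0 0.5 0 0 0; 0 0 0 0 0 0; 0 0 0 0 0 0; 0 0 0 0 0 0; 0 0 0 0 0 0; 0 0 0 0 0 0; 0 0 0 0 0 0; 0 0 0 0 0 0; 0 0 0 0 0 0' - 20
python3 -m inch '0 0 0 0 0 0; 0 0 0 0 0 0; 0 0 0 0 0 0; 0 0 0 0 0 0; 0 0 -5 0 0 0; 0 0 -15 0 0 0; 0 0 -25 0 0 0; 0 0 -25 0 0 0; 0 0 -25 0 0 0; 0 0 -25 0 0 0' 0.65
python3 go.py 546.2 153.7 110 -9.1
```

```text
time_s: 7.12
eef_pos: [462.0, 372.4, 11.9]
ee_rot: [0.001, -0.06, 0.998, 0.0]
force: [-1.3, -1.7, 5.0]
grip_width: 0.267
grip_force: 50.0
time_s: 7.95
eef_pos: [461.4, 372.1, 132.4]
ee_rot: [0.0, -0.06, 0.998, 0.0]
force: [0.1, -0.0, -0.2]
grip_width: 0.649
grip_force: 0.0
t 8.0 pos [461.4 372.1 132.4] psi 6.9 w 0.649 gf 0.0 F [ 0.1 -0.  -0.2]
turn [0.   0.   2.66] shift [-118.3 -202.2   22.4]
```

```bash
python3 -m inch '0 0 0 0 0 0.89; 0 0 0 0 0 0.89; 0 0 0 0 0 0.88; -12 -20 0 0 0 0; -15 -26 0 0 0 0; -15 -26 0 0 0 0; -15 -26 0 0 0 0; -15 -26 0 0 0 0; -15 -26 0 0 0 0; -15 -26 0 0 0 0'
python3 -m inch '-10 -18 0 0 0 0; -6.3 -8.2 7 0 0 0; 0 0 20 0 0 0; 0 0 20 0 0 0; 0 0 20 0 0 0; 0 0 20 0 0 0; 0 0 15 0 0 0; 0 0 12 0 0 0; 0 0 5 0 0 0; 0 0 0 0 0 0'
python3 go.py 546.2 153.7 11 -9.1
```

```text
time_s: 8.78
eef_pos: [534.8, 180.8, 131.2]
ee_rot: [0.0, 0.079, 0.997, 0.0]
force: [0.4, 0.1, -0.5]
grip_width: 0.65
grip_force: 0.0
time_s: 9.62
eef_pos: [545.9, 154.1, 10.8]
ee_rot: [-0.001, 0.079, 0.997, -0.0]
force: [0.3, 0.1, -0.1]
grip_width: 0.645
grip_force: 0.0
t 9.6 pos [545.9 154.1  10.8] psi -9.1 w 0.645 gf 0.0 F [ 0.3  0.1 -0.1]
turn [-0.   -0.02  0.01] shift [-0.4 -0.4 -0.2]
```

```bash
python3 -m inch '0 0 0 0 0 0; 0 0 0 0 0 0; 0 0 0 0 0 0; 0 0 0 0 0 0; 0 0 0 0 0 0; 0 0 0 0 0 0; 0 0 0 0 0 0; 0 0 0 0 0 0; 0 0 -5 0 0 0; 0 0 -10 0 0 0' 0 50
python3 -m inch '0 0 -25 0 0 0; 0 0 -30 0 0 0.6; 0 0 -30 0 0 0.6; 0 0 -30 0 0 0; 0 0 -15 0 0 0; 0 -15 0 0 0 0; 0 -25 0 0 0 0; 0 -28 0 0 0 0; 0 -28 0 0 0 0; 0 -28 0 0 0 0'
python3 go.py 461.7 -291.9 12 -16.2
```

```text
time_s: 10.45
eef_pos: [545.7, 153.7, 26.5]
ee_rot: [-0.001, 0.079, 0.997, -0.0]
force: [-0.4, 0.2, -1.2]
grip_width: 0.248
grip_force: 50.4
time_s: 11.28
eef_pos: [511.0, 33.8, 157.6]
ee_rot: [0.0, 0.141, 0.99, -0.0]
force: [0.3, 0.0, -0.2]
grip_width: 0.242
grip_force: 50.4
t 11.3 pos [511.   33.8 157.6] psi -16.3 w 0.242 gf 50.4 F [ 0.3  0.  -0.2]
turn [-0.    0.01 -0.01] shift [ -43.5 -326.5  145.6]
```

```bash
python3 -m inch '-3.5 -26 0 0 0 0; -3.5 -26 0 0 0 0; -3.5 -26 0 0 0 0; -3.5 -26 0 0 0 0; -3.5 -26 0 0 0 0; -3.5 -26 0 0 0 0; -3.5 -26 0 0 0 0; -3.5 -26 0 0 0 0; -3.5 -26 0 0 0 0; -3.5 -26 0 0 0 0'
python3 -m inch '-3.5 -26 0 0 0 0; -3 -22 5 0 0 0; -2 -18.5 15 0 0 0; 0 0 25 0 0 0; 0 0 25 0 0 0; 0 0 25 0 0 0; 0 0 10 0 0 0; 0 0 0 0 0 0; 0 0 0 0 0 0; 0 0 0 0 0 0'
python3 go.py 461.7 -291.9 12 -16.2
python3 - <<'E'
from h import *
cv2.imwrite("pics/a3.png",np.hstack([ctrl.capture("top")["image"][180:340,380:560],ctrl.capture("side")["image"][80:240,280:460]])[:,:,::-1])
E
```

```text
time_s: 12.12
eef_pos: [471.9, -225.8, 157.6]
ee_rot: [0.0, 0.142, 0.99, -0.0]
force: [0.6, 0.1, -0.8]
grip_width: 0.245
grip_force: 50.4
time_s: 12.95
eef_pos: [462.6, -291.4, 53.5]
ee_rot: [0.001, 0.142, 0.99, -0.001]
force: [0.3, -0.4, -0.8]
grip_width: 0.245
grip_force: 50.4
t 12.9 pos [ 462.6 -291.4   53.5] psi -16.3 w 0.245 gf 50.4 F [ 0.3 -0.4 -0.8]
turn [-0.01  0.02 -0.01] shift [ 0.7 -0.7 41.5]
```

View pics/a3.png

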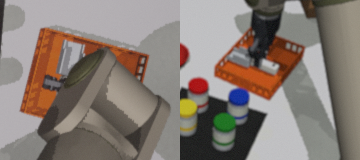

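The scoop hangs level over the middle of the long bay. I lower it and release.

```bash
python3 -m inch '0 0 15 0 0 0; 0 0 12 0 0 0; 0 0 7 0 0 0; 0 0 4 0 0 0; 0 0 3 0 0 0; 0 0 1.5 0 0 0; 0 0 0 0 0 0; 0 0 0 0 0 0; 0 0 0 0 0 0; 0 0 0 0 0 0' - 20
python3 -m inch '0 0 0 0 0 0; 0 0 0 0 0 0; 0 0 0 0 0 0; 0 0 0 0 0 0; 0 0 -5 0 0 0; 0 0 -15 0 0 0; 0 0 -25 0 0 0; 0 0 -30 0 0 0; 0 0 -35 0 0 0; 0 0 -30 0 0 0' 0.65
python3 go.py 592.3 -136 150 -90
```

```text
time_s: 13.88
eef_pos: [462.0, -290.9, 12.9]
ee_rot: [0.0, 0.141, 0.99, -0.0]
force: [-12.9, 9.4, 32.8]
grip_width: 0.244
grip_force: 54.7
time_s: 14.72
eef_pos: [461.9, -290.8, 151.7]
ee_rot: [0.0, 0.142, 0.99, -0.0]
force: [-0.2, 0.1, -0.5]
grip_width: 0.649
grip_force: 0.0
t 14.7 pos [ 461.9 -290.8  151.7] psi -16.3 w 0.649 gf 0.0 F [-0.2  0.1 -0.5]
turn [0.000e+00 1.000e-02 1.229e+01] shift [154.8 130.4   1.7]
```

```bash
python3 -m inch '0 0 0 0 0 1.15; 0 0 0 0 0 1.15; 0 0 0 0 0 1.15; 0 0 0 0 0 1.15; 0 0 0 0 0 1.15; 0 0 0 0 0 1.15; 0 0 0 0 0 1.15; 0 0 0 0 0 1.15; 0 0 0 0 0 1.15; 0 0 0 0 0 1.15' 0.95
python3 -m inch '0 0 0 0 0 1.15; 0 0 0 0 0 1.15; 0 0 0 0 0 1.15; 0 0 0 0 0 0; 0 0 0 0 0 0; 0 0 0 0 0 0; 0 0 0 0 0 0; 0 0 0 0 0 0; 0 0 0 0 0 0; 0 0 0 0 0 0'
python3 go.py 592.3 -136 150 -106.2
```

```text
time_s: 15.55
eef_pos: [461.9, -290.8, 149.5]
ee_rot: [-0.0, 0.68, 0.734, 0.0]
force: [0.0, -0.1, 0.7]
grip_width: 0.949
grip_force: 0.0
time_s: 16.38
eef_pos: [461.9, -290.8, 149.3]
ee_rot: [0.0, 0.798, 0.602, -0.0]
force: [0.2, 0.8, 0.8]
grip_width: 0.952
grip_force: 0.0
t 16.4 pos [ 461.9 -290.8  149.3] psi -105.9 w 0.952 gf 0.0 F [0.2 0.8 0.8]
turn [-0.    0.    0.04] shift [185.1  82.   -0.7]
```

```bash
python3 -m inch '22 10 0 0 0 0; 25 11 0 0 0 0; 25 11 0 0 0 0; 25 11 0 0 0 0; 25 11 0 0 0 0; 25 11 0 0 0 0; 22 10 0 0 0 0; 16 7 0 0 0 0; 0 0 0 0 0 0; 0 0 0 0 0 0'
python3 go.py 592.3 -136 51 -106.2
python3 - <<'E'
from h import *
cv2.imwrite("pics/a4.png",np.hstack([ctrl.capture("top")["image"][120:340,300:560],ctrl.capture("side")["image"][80:300,220:460]])[:,:,::-1])
E
```

```text
time_s: 17.22
eef_pos: [591.7, -135.1, 149.0]
ee_rot: [-0.0, 0.798, 0.603, -0.0]
force: [0.6, -0.5, -1.2]
grip_width: 0.952
grip_force: 0.0
t 17.2 pos [ 591.7 -135.1  149. ] psi -105.9 w 0.952 gf 0.0 F [ 0.6 -0.5 -1.2]
turn [-0.    0.    0.05] shift [-0.7  0.8 98. ]
```

View pics/a4.png

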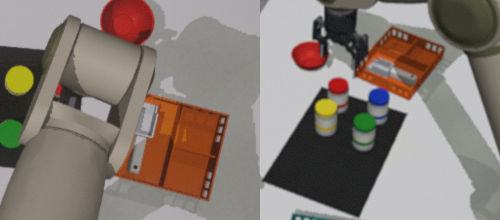

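The scoop lies in the orange long bay and I'll check it once the arm clears it. The fingers straddle the red tin, so I descend and grip.

```bash
python3 -m inch '0 0 15 0 0 0; 0 0 15 0 0 0; 0 0 15 0 0 0; 0 0 15 0 0 0; 0 0 15 0 0 0; 0 0 12 0 0 0; 0 0 8 0 0 0; 0 0 3 0 0 0; 0 0 0 0 0 0; 0 0 0 0 0 0' 0.95 40
python3 -m inch '0 0 0 0 0 0; 0 0 0 0 0 0; 0 0 0 0 0 0; 0 0 0 0 0 0; 0 0 0 0 0 0; 0 0 0 0 0 0; 0 0 0 0 0 0; 0 0 0 0 0 0; 0 0 0 0 0 0; 0 0 0 0 0 0' 0.4 40
python3 go.py 493.2 -409.4 160 -106.2
```

```text
time_s: 18.15
eef_pos: [591.9, -135.9, 51.9]
ee_rot: [0.0, 0.799, 0.602, 0.0]
force: [1.0, 0.7, 0.5]
grip_width: 0.954
grip_force: 0.0
time_s: 18.98
eef_pos: [592.0, -135.7, 52.2]
ee_rot: [0.001, 0.799, 0.602, 0.0]
force: [-0.4, -0.2, 6.4]
grip_width: 0.619
grip_force: 41.5
t 19.0 pos [ 592.  -135.7   52.2] psi -106.0 w 0.619 gf 41.5 F [-0.4 -0.2  6.4]
turn [0.01 0.   0.04] shift [-290.4  -18.5 -107.8]
```

```bash
python3 -m inch '0 0 -6 0 0 0; 0 0 -15 0 0 0; 0 0 -25 0 0 0; 0 0 -25 0 0 0; 0 0 -17 0 0 0; -15 -1 0 0 0 0; -23 -1.5 0 0 0 0; -23 -1.5 0 0 0 0; -23 -1.5 0 0 0 0; -23 -1.5 0 0 0 0'
python3 -m inch '-23 -1.5 0 0 0 0; -23 -1.5 0 0 0 0; -23 -1.5 0 0 0 0; -23 -1.5 0 0 0 0; -23 -1.5 0 0 0 0; -23 -1.5 0 0 0 0; -23 -1.5 0 0 0 0; -17 -1 0 0 0 0; -5 0 0 0 0 0; 0 0 0 0 0 0'
python3 go.py 493.2 -409.4 53 -106.2
python3 - <<'E'
from h import *
cv2.imwrite("pics/a5.png",np.hstack([ctrl.capture("top")["image"][180:340,380:560],ctrl.capture("side")["image"][60:220,280:460]])[:,:,::-1])
E
```

```text
time_s: 19.82
eef_pos: [554.8, -237.3, 139.3]
ee_rot: [-0.0, 0.798, 0.602, -0.0]
force: [-0.0, 0.6, -1.8]
grip_width: 0.623
grip_force: 42.7
time_s: 20.65
eef_pos: [493.6, -410.0, 139.0]
ee_rot: [-0.0, 0.799, 0.601, 0.0]
force: [0.2, -0.2, -2.3]
grip_width: 0.618
grip_force: 42.6
t 20.6 pos [ 493.6 -410.   139. ] psi -106.1 w 0.618 gf 42.6 F [ 0.2 -0.2 -2.3]
turn [-0.   -0.    0.02] shift [ 0.4 -0.5 86. ]
```

View pics/a5.png

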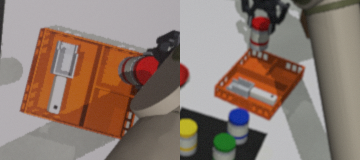

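The scoop is well inside the long bay, and the red tin hangs upright over the far square bay. I lower it.

```bash
python3 -m inch '0 0 15 0 0 0; 0 0 15 0 0 0; 0 0 15 0 0 0; 0 0 15 0 0 0; 0 0 10 0 0 0; 0 0 7 0 0 0; 0 0 5 0 0 0; 0 0 3 0 0 0; 0 0 1.5 0 0 0; 0 0 0 0 0 0'
python3 -m inch '0 0 0.5 0 0 0; 0 0 0 0 0 0; 0 0 0 0 0 0; 0 0 0 0 0 0; 0 0 0 0 0 0; 0 0 0 0 0 0; 0 0 0 0 0 0; 0 0 0 0 0 0; 0 0 0 0 0 0; 0 0 0 0 0 0' - 20
python3 -m inch '0 0 0 0 0 0; 0 0 0 0 0 0; 0 0 0 0 0 0; 0 0 0 0 0 0; 0 0 -5 0 0 0; 0 0 -15 0 0 0; 0 0 -25 0 0 0; 0 0 -25 0 0 0; 0 0 -25 0 0 0; 0 0 -5 0 0 0' 0.85
python3 go.py 598.6 -50.5 150 -106.2
```

```text
time_s: 21.58
eef_pos: [494.2, -409.3, 53.0]
ee_rot: [0.0, 0.799, 0.602, 0.0]
force: [-0.2, 0.0, -1.8]
grip_width: 0.624
grip_force: 42.6
time_s: 22.42
eef_pos: [494.0, -409.2, 52.3]
ee_rot: [-0.0, 0.799, 0.602, -0.0]
force: [-0.5, -0.5, -1.7]
grip_width: 0.623
grip_force: 42.6
time_s: 23.25
eef_pos: [495.1, -410.4, 157.5]
ee_rot: [0.004, 0.799, 0.602, 0.0]
force: [-0.6, -0.1, 0.8]
grip_width: 0.848
grip_force: 0.0
t 23.2 pos [ 495.1 -410.4  157.5] psi -106.0 w 0.848 gf 0.0 F [-0.6 -0.1  0.8]
turn [0.06 0.04 0.04] shift [374.5  -1.    7.5]
```

```bash
python3 -m inch '15 0 0 0 0 0; 25 0 0 0 0 0; 28 0 0 0 0 0; 28 0 0 0 0 0; 28 0 0 0 0 0; 28 0 0 0 0 0; 28 0 0 0 0 0; 28 0 0 0 0 0; 28 0 0 0 0 0; 28 0 0 0 0 0' 0.95
python3 -m inch '28 0 0 0 0 0; 28 0 0 0 0 0; 26 -0.5 0 0 0 0; 18 -0.5 5 0 0 0; 10 0 2 0 0 0; 0.5 0 0 0 0 0; 0 0 0 0 0 0; 0 0 0 0 0 0; 0 0 0 0 0 0; 0 0 0 0 0 0'
python3 go.py 598.6 -50.5 52 -106.2
python3 - <<'E'
from h import *
c=ctrl.capture("top"); im=c["image"]; hsv=cv2.cvtColor(im,cv2.COLOR_RGB2HSV)
cv2.imwrite("pics/a6.png",np.hstack([im[120:340,240:560],ctrl.capture("side")["image"][80:300,220:460]])[:,:,::-1])
E
```

```text
time_s: 24.08
eef_pos: [566.3, -153.0, 151.3]
ee_rot: [-0.001, 0.798, 0.602, -0.0]
force: [0.5, 0.0, 0.5]
grip_width: 0.95
grip_force: 0.0
time_s: 24.92
eef_pos: [596.1, -49.9, 145.4]
ee_rot: [0.0, 0.799, 0.601, 0.0]
force: [0.4, 0.1, 0.9]
grip_width: 0.951
grip_force: 0.0
t 24.9 pos [596.1 -49.9 145.4] psi -106.1 w 0.951 gf 0.0 F [0.4 0.1 0.9]
turn [0.   0.   0.02] shift [ 0.1  2.6 93.4]
```

View pics/a6.png

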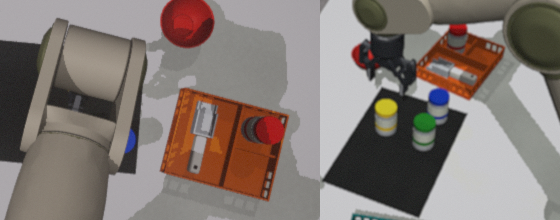

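The red tin stands upright in its bay and the gripper is over the yellow tin, so I go down on it.

```bash
python3 -m inch '0 2 15 0 0 0; 0 0.5 15 0 0 0; 0 0 15 0 0 0; 0 0 15 0 0 0; 0 0 15 0 0 0; 0 0 10 0 0 0; 0 0 6 0 0 0; 0 0 2.5 0 0 0; 0 0 0 0 0 0; 0 0 0 0 0 0'
python3 -m inch '0 0 0 0 0 0; 0 0 0 0 0 0; 0 0 0 0 0 0; 0 0 0 0 0 0; 0 0 0 0 0 0; 0 0 0 0 0 0; 0 0 0 0 0 0; 0 0 0 0 0 0; 0 0 0 0 0 0; 0 0 0 0 0 0' 0.4 40
python3 -m inch '0 0 -6 0 0 0; 0 0 -15 0 0 0; 0 0 -25 0 0 0; 0 0 -30 0 0 0; 0 0 -30 0 0 0; 0 0 -7 0 0 0; 0 0 0 0 0 0; 0 0 0 0 0 0; 0 0 0 0 0 0; 0 0 0 0 0 0'
python3 go.py 410.6 -385.4 165 -106.2
```

```text
time_s: 25.85
eef_pos: [598.9, -49.8, 52.5]
ee_rot: [0.0, 0.799, 0.602, 0.0]
force: [-0.7, 0.1, -0.1]
grip_width: 0.95
grip_force: 0.0
time_s: 26.68
eef_pos: [598.9, -49.7, 52.6]
ee_rot: [0.0, 0.799, 0.602, 0.0]
force: [-1.1, -0.8, 5.0]
grip_width: 0.616
grip_force: 41.7
time_s: 27.52
eef_pos: [597.9, -49.5, 163.0]
ee_rot: [-0.001, 0.799, 0.602, -0.001]
force: [0.4, 0.4, -1.6]
grip_width: 0.622
grip_force: 42.5
t 27.5 pos [597.9 -49.5 163. ] psi -106.0 w 0.622 gf 42.5 F [ 0.4  0.4 -1.6]
turn [-0.03  0.    0.04] shift [-374.8  -86.1   -2. ]
```

```bash
python3 -m inch '-15 -3.5 0 0 0 0; -24 -5.5 0 0 0 0; -24 -5.5 0 0 0 0; -24 -5.5 0 0 0 0; -24 -5.5 0 0 0 0; -24 -5.5 0 0 0 0; -24 -5.5 0 0 0 0; -24 -5.5 0 0 0 0; -24 -5.5 0 0 0 0; -24 -5.5 0 0 0 0'
python3 -m inch '-24 -5.5 0 0 0 0; -24 -5.5 0 0 0 0; -24 -5.5 0 0 0 0; -24 -5.5 0 0 0 0; -24 -5.5 0 0 0 0; -17 -5 0 0 0 0; -7 -1 0 0 0 0; 0 0 0 0 0 0; 0 0 0 0 0 0; 0 0 0 0 0 0'
python3 go.py 410.6 -385.4 52.5 -106.2
python3 - <<'E'
from h import *
c=ctrl.capture("top"); im=c["image"]
cv2.imwrite("pics/a7.png",np.hstack([im[180:340,380:560],ctrl.capture("side")["image"][60:220,280:460]])[:,:,::-1])
E
```

```text
time_s: 28.35
eef_pos: [483.0, -257.8, 163.7]
ee_rot: [-0.001, 0.799, 0.602, -0.0]
force: [0.5, 0.3, -2.1]
grip_width: 0.621
grip_force: 42.5
time_s: 29.18
eef_pos: [412.7, -385.3, 164.5]
ee_rot: [-0.0, 0.798, 0.602, 0.0]
force: [0.3, 0.2, -1.1]
grip_width: 0.622
grip_force: 42.5
t 29.2 pos [ 412.7 -385.3  164.5] psi -105.9 w 0.622 gf 42.5 F [ 0.3  0.2 -1.1]
turn [-0.   -0.01  0.05] shift [ -0.7  -2.  112. ]
```

View pics/a7.png

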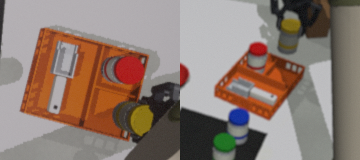

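The red tin is in the far bay and the yellow hangs over the near bay. I lower it.

```bash
python3 -m inch '0 -2 20 0 0 0; 0 0 22 0 0 0; 0 0 20 0 0 0; 0 0 20 0 0 0; 0 0 13 0 0 0; 0 0 7 0 0 0; 0 0 5 0 0 0; 0 0 3 0 0 0; 0 0 1.5 0 0 0; 0 0 0 0 0 0'
python3 -m inch '0 0 0.5 0 0 0; 0 0 0 0 0 0; 0 0 0 0 0 0; 0 0 0 0 0 0; 0 0 0 0 0 0; 0 0 0 0 0 0; 0 0 0 0 0 0; 0 0 0 0 0 0; 0 0 0 0 0 0; 0 0 0 0 0 0' - 20
python3 -m inch '0 0 0 0 0 0; 0 0 0 0 0 0; 0 0 0 0 0 0; 0 0 0 0 0 0; 0 0 -5 0 0 0; 0 0 -15 0 0 0; 0 0 -25 0 0 0; 0 0 -25 0 0 0; 0 0 -25 0 0 0; 0 0 -15 0 0 0' 0.82
python3 go.py 495.3 -32.3 155 -83.1
```

```text
time_s: 30.12
eef_pos: [410.5, -385.9, 53.7]
ee_rot: [0.0, 0.799, 0.602, -0.0]
force: [-0.0, -0.4, -1.2]
grip_width: 0.616
grip_force: 42.5
time_s: 30.95
eef_pos: [410.3, -385.8, 52.8]
ee_rot: [-0.0, 0.799, 0.602, 0.0]
force: [-0.8, -0.9, -1.2]
grip_width: 0.621
grip_force: 42.5
time_s: 31.78
eef_pos: [410.7, -386.3, 166.0]
ee_rot: [0.002, 0.799, 0.602, -0.0]
force: [-0.5, -0.1, 0.5]
grip_width: 0.821
grip_force: 0.0
t 31.8 pos [ 410.7 -386.3  166. ] psi -106.0 w 0.821 gf 0.0 F [-0.5 -0.1  0.5]
turn [ 0.02  0.03 -3.81] shift [341.3 126.5  11. ]
```

```bash
python3 -m inch '0 0 0 0 0 -0.95; 0 0 0 0 0 -0.95; 0 0 0 0 0 -0.95; 0 0 0 0 0 -0.95; 15 5.5 0 0 0 0; 26 9.5 0 0 0 0; 27 10 0 0 0 0; 27 10 0 0 0 0; 27 10 0 0 0 0; 27 10 0 0 0 0' 0.95
python3 -m inch '27 10 0 0 0 0; 27 10 0 0 0 0; 27 10 0 0 0 0; 27 10 0 0 0 0; 27 10 0 0 0 0; 27 10 0 0 0 0; 20 8 5 0 0 0; 10 3.5 5 0 0 0; 0 0 0 0 0 0; 0 0 0 0 0 0'
python3 go.py 495.3 -32.3 52 -83.1
python3 - <<'E'
from h import *
c=ctrl.capture("top"); im=c["image"]; s=ctrl.capture("side")
cv2.imwrite("pics/a8.png",np.hstack([im[120:340,240:560],s["image"][60:280,200:460]])[:,:,::-1])
E
```

```text
time_s: 32.62
eef_pos: [447.2, -229.1, 163.1]
ee_rot: [0.0, 0.665, 0.747, 0.0]
force: [0.7, 0.8, -0.0]
grip_width: 0.952
grip_force: 0.0
time_s: 33.45
eef_pos: [495.0, -32.2, 152.7]
ee_rot: [-0.0, 0.664, 0.748, -0.0]
force: [0.1, -0.3, 0.8]
grip_width: 0.947
grip_force: 0.0
t 33.5 pos [495.  -32.2 152.7] psi -83.2 w 0.947 gf 0.0 F [ 0.1 -0.3  0.8]
turn [-0.01  0.   -0.01] shift [ -0.2   0.2 100.7]
```

View pics/a8.png

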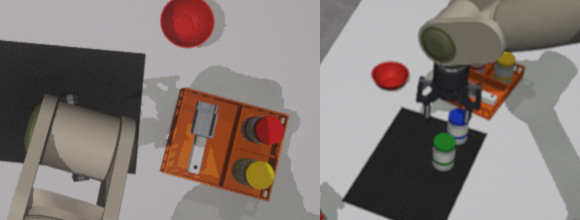

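The red and yellow tins and the scoop are all in the orange crate. Now the green tin.

```bash
python3 -m inch '0 0 18 0 0 0; 0 0 18 0 0 0; 0 0 18 0 0 0; 0 0 15 0 0 0; 0 0 13 0 0 0; 0 0 10 0 0 0; 0 0 6 0 0 0; 0 0 2.5 0 0 0; 0 0 0 0 0 0; 0 0 0 0 0 0'
python3 -m inch '0 0 0 0 0 0; 0 0 0 0 0 0; 0 0 0 0 0 0; 0 0 0 0 0 0; 0 0 0 0 0 0; 0 0 0 0 0 0; 0 0 0 0 0 0; 0 0 0 0 0 0; 0 0 0 0 0 0; 0 0 0 0 0 0' 0.4 40
python3 -m inch '0 0 -6 0 0 0; 0 0 -15 0 0 0; 0 0 -25 0 0 0; 0 0 -25 0 0 0; 0 0 -18 0 0 0; 0 0 0 0 0 0; 0 0 0 0 0 0; 0 0 0 0 0 0; 0 0 0 0 0 0; 0 0 0 0 0 0'
python3 go.py 450.3 266.1 140 -83.1
```

```text
time_s: 34.38
eef_pos: [495.7, -32.4, 52.8]
ee_rot: [0.0, 0.664, 0.748, 0.0]
force: [-0.8, 0.1, -0.1]
grip_width: 0.946
grip_force: 0.0
time_s: 35.22
eef_pos: [495.6, -32.3, 53.0]
ee_rot: [0.0, 0.664, 0.748, 0.0]
force: [-1.2, 0.4, 4.8]
grip_width: 0.62
grip_force: 41.6
time_s: 36.05
eef_pos: [494.9, -32.0, 140.3]
ee_rot: [-0.001, 0.664, 0.748, -0.0]
force: [0.0, -0.6, -1.3]
grip_width: 0.619
grip_force: 42.5
t 36.0 pos [494.9 -32.  140.3] psi -83.2 w 0.619 gf 42.5 F [ 0.  -0.6 -1.3]
turn [-0.02 -0.01 -0.01] shift [ 3.013e+02 -8.500e+00  3.000e-01]
```

```bash
python3 -m inch '15 -0.5 0 0 0 0; 24 -0.7 0 0 0 0; 24 -0.7 0 0 0 0; 24 -0.7 0 0 0 0; 24 -0.7 0 0 0 0; 24 -0.7 0 0 0 0; 24 -0.7 0 0 0 0; 24 -0.7 0 0 0 0; 24 -0.7 0 0 0 0; 24 -0.7 0 0 0 0'
python3 -m inch '24 -0.7 0 0 0 0; 22 -0.7 0 0 0 0; 16 0 0 0 0 0; 8.3 0 0 0 0 0; 0 0 0 0 0 0; 0 0 0 0 0 0; 0 0 0 0 0 0; 0 0 0 0 0 0; 0 0 0 0 0 0; 0 0 0 0 0 0'
python3 go.py 450.3 266.1 53 -83.1
python3 - <<'E'
from h import *
c=ctrl.capture("top"); im=c["image"]; s=ctrl.capture("side")
cv2.imwrite("pics/a9.png",np.hstack([im[150:350,40:300],s["image"][220:420,180:440]])[:,:,::-1])
E
```

```text
time_s: 36.88
eef_pos: [460.6, 197.5, 140.6]
ee_rot: [-0.0, 0.664, 0.748, -0.0]
force: [0.8, 0.5, -2.7]
grip_width: 0.621
grip_force: 42.5
time_s: 37.72
eef_pos: [451.6, 265.5, 141.4]
ee_rot: [0.0, 0.664, 0.748, 0.0]
force: [0.5, -0.1, -1.0]
grip_width: 0.62
grip_force: 42.5
t 37.7 pos [451.6 265.5 141.4] psi -83.2 w 0.62 gf 42.5 F [ 0.5 -0.1 -1. ]
turn [ 0.    0.   -0.02] shift [ 0.7 -1.3 88.4]
```

View pics/a9.png

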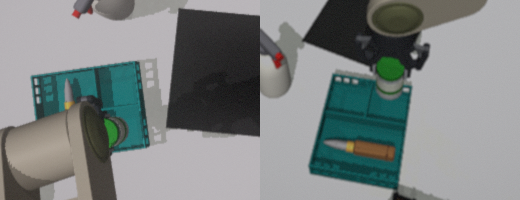

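The dibber lies in the teal long bay and the green tin is above the near square bay. I lower it.

```bash
python3 -m inch '0 -1 15 0 0 0; 0 0 17 0 0 0; 0 0 15 0 0 0; 0 0 15 0 0 0; 0 0 10 0 0 0; 0 0 7 0 0 0; 0 0 5 0 0 0; 0 0 3 0 0 0; 0 0 1 0 0 0; 0 0 0 0 0 0'
python3 -m inch '0 0 0.5 0 0 0; 0 0 0 0 0 0; 0 0 0 0 0 0; 0 0 0 0 0 0; 0 0 0 0 0 0; 0 0 0 0 0 0; 0 0 0 0 0 0; 0 0 0 0 0 0; 0 0 0 0 0 0; 0 0 0 0 0 0' - 20
python3 -m inch '0 0 0 0 0 0; 0 0 0 0 0 0; 0 0 0 0 0 0; 0 0 0 0 0 0; 0 0 -5 0 0 0; 0 0 -15 0 0 0; 0 0 -25 0 0 0; 0 0 -25 0 0 0; 0 0 -25 0 0 0; 0 0 -15 0 0 0' 0.82
python3 -m inch '-15 0 -10 0 0 0; -25 0 -10 0 0 0; -25 0 -10 0 0 0; -25 0 -10 0 0 0; -25 0 0 0 0 0; -25 0 0 0 0 0; -25 0 0 0 0 0; -25 0 0 0 0 0; -15 0 0 0 0 0; -5 0 0 0 0 0'
python3 -m inch '0 20 0 0 0 0; 0 -20 0 0 0 0; 0 -20 0 0 0 0; 0 -20 0 0 0 0; 0 -20 0 0 0 0; 0 -20 0 0 0 0; 0 0 0 0 0 0; 0 0 0 0 0 0; 0 0 0 0 0 0; 0 0 0 0 0 0'
python3 - <<'E'
from h import *
c=ctrl.capture("top"); s=ctrl.capture("side")
cv2.imwrite("pics/fin.png",np.vstack([np.hstack([c["image"][180:340,50:230],c["image"][180:340,380:560]]),np.hstack([s["image"][260:420,200:380],s["image"][60:220,280:460]])]).repeat(1,0)[:,:,::-1])
h=cv2.cvtColor(c["image"],cv2.COLOR_RGB2HSV)
O=((468.9,-338.8),-16.2);T=((485.6,331.8),6.9)
def loc(p,cr):
    a=np.radians(cr[1]); d=p[:2]-np.array(cr[0]); return np.round([d[0]*np.cos(a)+d[1]*np.sin(a),-d[0]*np.sin(a)+d[1]*np.cos(a)],1)
for n,m,roi,cr in(("G",rng(h,(45,100,40),(75,255,255)),(60,195,230,325),T),("R",rng(h,(0,150,60),(4,255,255))|rng(h,(170,120,60),(179,255,255)),(395,195,545,330),O),("Y",rng(h,(22,120,90),(35,255,255)),(395,195,545,330),O)):
    k=blob(m,roi); e=cv2.minAreaRect(k); print(n,loc(plane(c,e[0],84)[0],cr),np.round(e[1]))
E
```

```text
time_s: 38.65
eef_pos: [450.6, 266.0, 53.5]
ee_rot: [0.0, 0.664, 0.748, 0.0]
force: [-0.0, -0.6, -1.9]
grip_width: 0.621
grip_force: 42.5
time_s: 39.48
eef_pos: [450.6, 266.0, 53.0]
ee_rot: [0.0, 0.664, 0.748, 0.0]
force: [-1.5, 0.2, 3.9]
grip_width: 0.622
grip_force: 42.7
time_s: 40.32
eef_pos: [451.1, 266.1, 165.8]
ee_rot: [0.001, 0.664, 0.748, 0.001]
force: [0.6, 1.2, 0.7]
grip_width: 0.818
grip_force: 0.0
time_s: 41.15
eef_pos: [475.6, 55.5, 203.1]
ee_rot: [0.0, 0.665, 0.747, -0.0]
force: [-0.5, 0.2, 0.1]
grip_width: 0.817
grip_force: 0.0
time_s: 41.98
eef_pos: [396.6, 48.1, 202.9]
ee_rot: [0.0, 0.664, 0.748, 0.0]
force: [-0.4, 0.1, 0.7]
grip_width: 0.822
grip_force: 0.0
G [-43.6 -61.8] [27. 27.]
R [ 44.3 -57.7] [27. 29.]
Y [-43.2 -61.1] [28. 27.]
```

View pics/fin.png

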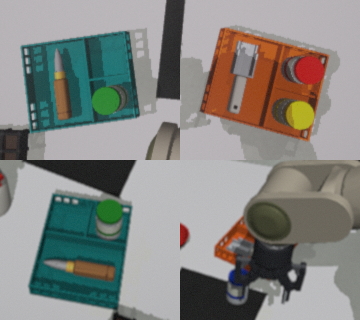

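The final picture shows all three tins upright in square bays and both tools flat in their long bays. I'll check the tools' lengthwise offset before handing in.

```bash
python3 - <<'E'
from h import *
c=ctrl.capture("top")
for n,a,za,b,zb,ce,yw in(("dib",(108,228),17,(113,298),26,(485.6,331.8),6.9),("scoop",(445,222),30,(434,290),29,(468.9,-338.8),-16.2)):
    A=plane(c,a,za)[0];B=plane(c,b,zb)[0]; d=(A+B)[:2]/2-ce; t=np.radians(yw)
    print(n,np.hypot(*(A-B)[:2]),d[0]*np.cos(t)+d[1]*np.sin(t),-d[0]*np.sin(t)+d[1]*np.cos(t))
E
```

```text
dib 142.02811640395075 2.1415548149293326 41.80149973723913
scoop 137.7552886389774 1.0256877131688693 50.116183102601035
```

```bash
python3 -c "
from rig import ctrl
print(ctrl.finish_job())"
```

```text
the job is handed in; nothing more can be done
None
```

I handed in the job at about 42 s: both kits are made up, each tin measures within 4 mm of its square bay's centre and looks upright, and each tool measures within 3 mm of mid-bay lengthwise, but no verdict came back.

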